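Close up the drying cabinet and start it

ROBOT

A 6-joint arm with a two-finger parallel gripper is mounted at the origin on the work surface. World frame = base frame: x ahead of the robot, y to its left, z up, the work surface at z = 0. Lengths are in mm, angles in rad, forces in N, time in s.
With the tool pointing down it reaches from about 350 to 775 mm from the base axis. Payload 7.3 kg.
Tool frame: the origin (TCP) lies on the centre line of the jaws, within the pads' length; the fingertips stand 22 mm ahead of it and the grasp point (between the pads) lies 3 mm ahead of it; z points along the fingers, y is the direction in which the jaws open and shut (so a half turn about z gives the same grasp; the last joint's range is limited). The gripper opens to 92 mm and grips with 3 to 60 N. Pads are 19 mm wide; open, the fingers measure 130 mm over their backs; the gripper's body (75 mm by 190 mm) begins 47 mm behind the grasp point.
Start: joints at [-0.146, 0.342, 1.524, -0, 1.275, -0.146], TCP at [525.017, 0.02, 248.741] pointing down, gripper open.
Joint ranges: [-2.53, 2.53], [-0.77, 2.02], [0.04, 2.7], [-1, 4.14], [0.28, 2.66], [-3.11, 3.11]. Speed limits (rad/s): [2.57, 2.57, 3.14, 3.14, 3.14, 3.14].

INTERFACE

Orientations are given as [roll, pitch, yaw] about the fixed x, y, z axes, in that order (R = Rz(yaw) Ry(pitch) Rx(roll)).
In Python, from plant import bot gives the robot as it stands.
- The arm moves only by the tool play_rows, never from a script. Its argument "moves" is one flat list of numbers, 5 for each row, row after row: the closure in counts, from 0 (fully open) to 255 (shut), then the shift along the tool's x, y, z in mm, then the turn about the tool's z in degrees. A call has 1 to 8 rows; each row is the pose to reach, as a shift and turn from the pose commanded when the call began, along the tool's axes at that moment; what a row does not reach only later rows make up. A row lasts 1/12 s, in which the tool goes at most 41.7 mm and 7.16 degrees, less where a joint would pass 70% of its speed; a pose out of reach is approached as far as the arm can. A call with a gripper value outside its range is refused whole. The fingers move at their own pace and stop on an object; the grip force is fixed at half the most. Time passes only in rows, so rows that repeat a pose let the fingers close. It gives the time, the measured TCP pose, the force and the opening at its end, in the units of the state.
- bot.get_obs(): the state, without advancing time (a new reading comes with each control period).
- bot.capture(name): name is "scene" or "side" or "wrist"; returns a dict with "color" (480x640x3 uint8, red, green, blue), "fx", "fy", "cx", "cy" (pixels), "world_to_cam" (4x4, takes a point from world to camera coordinates); the wrist camera has in their place "T_tool_cam" (4x4, takes a point from camera to tool coordinates, whose origin is the TCP and whose axes are the flange's). Camera axes: x right, y down, z forward; pixel columns grow to the right and rows downward; lengths in mm; the calibration is good to about 2 mm. A picture is of the moment at which its call begins: read the wrist's pose just before it. There is no depth.
- bot.close_job(): hands the job in, once; it reports no verdict.
The state is a dict: "time": time; "joint_positions": joint angles; "dq": joint speeds; "tau": joint torques, N m; "tool_pos": TCP position; "tcp_rot": TCP orientation; "contact_force": force on the tool from outside, world axes, zero at the start; "moment": the same for the moment, N m; "grip_width": finger opening in mm.
Only numpy, scipy, OpenCV 4.12 (cv2) and the standard library are available. Lean on these libraries where they do the work, as an engineer would, in place of code of your own. Each camera call takes 0.05 s, during which the arm holds its last target.

TASK

The drying cabinet has been left open with its top tray of green crackers sticking out. With the fingertips, push that tray in until it is fully home, then push the glazed door shut without slamming it, and then press the green start button on top of the cabinet. Nothing needs gripping or lifting; leave everything else standing where it is.

Things in the scene. Friction and masses are not known exactly. Their poses are not given: they have to be found in the camera images.
- dryer: Countertop drying cabinet of steel, fixed to the table: 310 mm deep (x), 300 wide (y), 245 high. Origin: centre of its underside. Its own -x side is the open front, roughly facing the robot; the front frame lies at x = -155 mm. Roof 20 mm thick, front edge bevelled back 22 mm; on its flat top, near the front, a fixed grey dial (radius 20, 14 high, at x -105, y -85 mm) and the start button. Lower trays: home, fixed.
- tray: Loose top tray: steel mesh tray 278 mm long (x), 266 wide (y), with green squares, 0.4 to 0.75 kg, on two side runners just under the cabinet's roof. Origin: centre of its underside, 190 mm above the table; axes as the cabinet's. It starts 50 to 100 mm out; a push of 2 to 6 N along the cabinet's +x moves it. Fully home it meets a stop, its origin then at x = -16 mm in the cabinet's frame (it may spring back 2).
- tray_front (a point): Middle of the tray's front face (outer side of its apron), 203 mm above the table. The apron is an upright steel strip 4 mm thick, as wide as the tray, from 190 to 216 mm above the table; it is the tray's outermost part and is flush with the front frame when the tray is home.
- door (a joint): Opening angle of the cabinet's side-hung door, rad: 0 shut, 1.57 standing straight out from the front; limits 0 and 2.3. The hinge drags a little (about 0.1 Nm) and the door stays where it is left; there is no latch.
- door_hinge (a point): Point on the door's vertical hinge axis (mid-thickness) at the height of the door's top edge, 242 mm above the table, at the cabinet's left (+y) front edge: x = -163, y = 144 mm in the cabinet's frame. At angle q the door runs from here along (-sin q, -cos q) in the cabinet's frame; its outer face looks along (-cos q, sin q).
- door_corner (a point): Top free corner of the door, mid-thickness, 288 mm from the hinge axis, 242 mm above the table; moves with the door. The door is 14 mm thick and 224 high, a black frame (top rail 50 mm high) round a clear pane. An upright steel grip stands out 16 mm from its outer face, 268 mm from the hinge, 68 to 178 mm above the table.
- start_top (a point): Centre of the top of the green start button, 263 mm above the table: cap radius 13 mm in a black collar of radius 21 mm that stands 12 mm above the deck. It travels 6 mm straight down, stiffening from 1.5 to 5 N, and springs back.
- start (a joint): Travel of the start button, m: 0 up, 0.006 fully pressed; it starts the dryer at 0.004.
- jar: Bystander: small green glass jar with a white cap, 60 mm across, 75 mm high, standing on the deck behind the controls. Origin: centre of its underside.
- tape: Bystander: roll of brown tape lying flat, 96 mm across, 45 mm high, on the table to the right of the cabinet. Origin: centre of its underside.
- bowl: Bystander: white bowl, 100 mm across, 45 mm high, on the table to the right of the cabinet. Origin: centre of its underside.
- mug: Bystander: blue mug, 76 mm across without its handle, 85 mm high, on the table ahead and right of the cabinet. Origin: centre of its underside.
- carton: Bystander: small cardboard carton 75 x 55 x 110 mm, on the table to the left of the cabinet. Origin: centre of its underside.
- brush: Bystander: brush 170 mm long lying on the table to the left of the cabinet. Origin: on its underside.

How it is judged (in metres and radians):
On the way, in this order (a step that is already met when the one before it is completed fails the run):
1. the top tray is pushed fully home while the door still stands open (x of tray in the frame of dryer above -0.021 m and value of joint door above 0.6 rad), for 0.2 s.
2. the door is pushed shut, the tray staying home (x of tray in the frame of dryer above -0.021 m and value of joint door below 0.035 rad), for 0.2 s.
3. the green start button is pressed (value of joint start above 0.004 m), for 0.05 s.
At the end, for the whole second after the job is handed in: The top tray is home to within 5 mm of its stop, level on its runners and at rest; the door is shut to within 0.035 rad (10 mm at its free edge); the start button has been pressed after that and is up again; no bystander is more than 30 mm from where it stood (all of step 2 and z of tray in the frame of dryer between 0.184 and 0.196 m and value of joint start below 0.002 m and linear speed of tray below 0.01 m/s and distance of each of jar, tape, bowl, mug, carton, brush from where it was at the start of the episode below 0.03 m); the robot touches nothing.
It fails at once if the tray is lifted or tipped (more than 10 mm or 0.12 rad) (z of tray in the frame of dryer above 0.2 m or angle between tray's own z axis and vertical above 0.12 rad).
It fails at once if the tray is pulled farther out (x of tray in the frame of dryer below -0.13 m).
It fails at once if the door is slammed (faster than 2.5 rad/s) (velocity of joint door below -2.5 rad/s).
It fails at once if the start button is pressed while the door stands open (value of joint start above 0.004 m and value of joint door above 0.1 rad).
It fails at once if a bystander is moved more than 30 mm, lifted or knocked over (distance of any of jar, tape, bowl, mug, carton, brush from where it was at the start of the episode above 0.03 m or angle between any of jar, tape, bowl, mug, carton's own z axis and vertical above 0.5 rad).
It also fails if it takes over 58 s, if anything falls off the work surface, if the arm or the gripper's body presses on something with over 40 N, if the wrist force passes 120 N, or if a joint passes its speed limit or range.

## Working session

There is one attempt and no reset: what is moved stays moved. The work goes in short steps, Python scripts to look and compute and a tool call to move; the robot and the scene stay as the last step left them, time stands still between calls to the robot, and variables do not carry over. Pictures are saved under pics/ and viewed, and the job is handed in when it is done.

Besides the shell and the picture viewer there is one more tool, called after "Request:" as name(argument=value, ...) on one line, values as JSON. play_rows: Moves the arm, as the interface text tells. Its arguments: {"type":"object","properties":{"moves":{"type":"array","items":{"type":"number"}}},"required":["moves"]}

```bash
mkdir -p pics; ls
python3 - <<'E'
from plant import bot
import cv2
o=bot.get_obs();print(o)
for n in ["scene","side","wrist"]:
    c=bot.capture(n);cv2.imwrite(f"pics/{n}0.png",c["color"][:,:,::-1])
    print(n,{k:v for k,v in c.items() if k!="color"})
E
```

```text
pics
{'time': 0.0, 'joint_positions': array([-1.46042536e-01,  3.42728017e-01,  1.52503822e+00,  5.40856346e-06,
        1.27540680e+00, -1.45959078e-01]), 'dq': array([-6.79940985e-05,  8.21878983e-04,  2.23229988e-03, -1.42260086e-03,
       -9.19254764e-04,  4.56105741e-04]), 'tau': array([ 7.61924657e-04, -4.31245601e+01, -2.44219762e+01,  7.17750052e-02,
        5.59406646e-02, -1.04314388e-04]), 'tool_pos': array([5.24614576e+02, 5.81678570e-02, 2.48034798e+02]), 'tcp_rot': array([-3.14002983e+00, -2.34968957e-04,  1.57071111e+00]), 'contact_force': array([-0.70484748,  0.10437235, -0.4349393 ]), 'moment': array([ 0.00175774, -0.05299305,  0.0314417 ]), 'grip_width': 91.90855937573376}
scene {'fx': 621.7969219122506, 'fy': 621.7969219122506, 'cx': 309.8896184150107, 'cy': 245.99796844564074, 'world_to_cam': array([[ 4.82461453e-01,  8.75816056e-01, -1.33110212e-02,
        -2.46886702e+02],
       [ 7.13845613e-01, -4.01952390e-01, -5.73462045e-01,
        -3.04225866e+02],
       [-5.07597664e-01,  2.67171317e-01, -8.19123983e-01,
         1.72271817e+03],
       [ 0.00000000e
[... 296 characters left out ...]
-01, -7.90020734e-01, -5.17584070e-01,
        -1.22473924e+02],
       [-2.01484202e-01,  4.76763790e-01, -8.55628661e-01,
         1.37738530e+03],
       [ 0.00000000e+00,  0.00000000e+00,  0.00000000e+00,
         1.00000000e+00]])}
wrist {'fx': 378.6796965366447, 'fy': 378.6796965366447, 'cx': 320.5168349687142, 'cy': 236.38051738255248, 'T_tool_cam': array([[ 8.52307174e-04, -9.53076199e-01, -3.02729306e-01,
         8.25066127e+01],
       [ 9.99999494e-01,  9.74038868e-04, -2.51136965e-04,
        -3.13734718e-01],
       [ 5.34222774e-04, -3.02728938e-01,  9.53076547e-01,
        -1.36856658e+02],
       [ 0.00000000e+00,  0.00000000e+00,  0.00000000e+00,
         1.00000000e+00]])}
```

View pics/scene0.png

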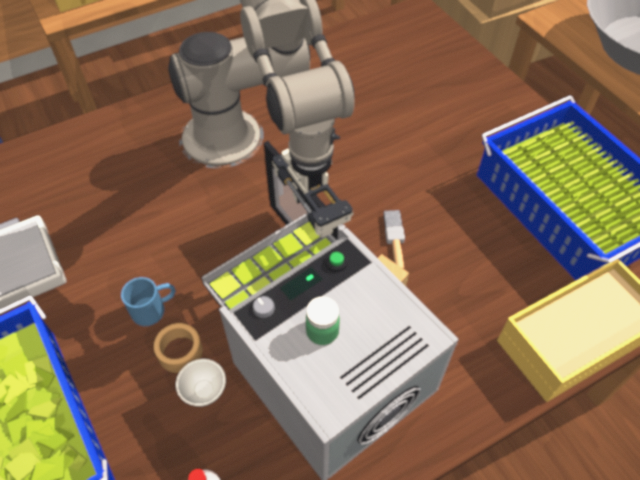

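View pics/side0.png

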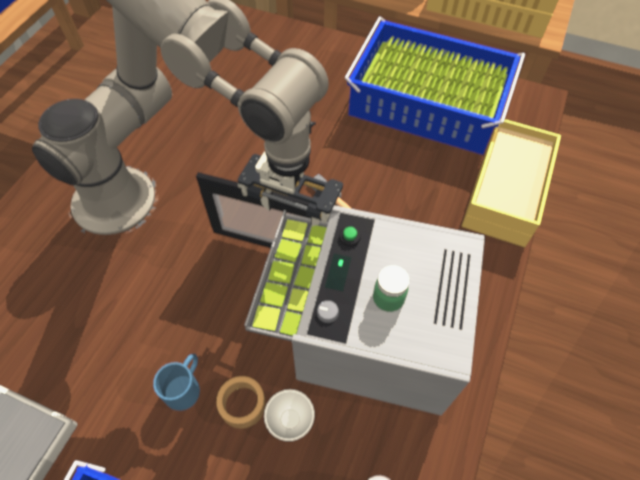

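View pics/wrist0.png

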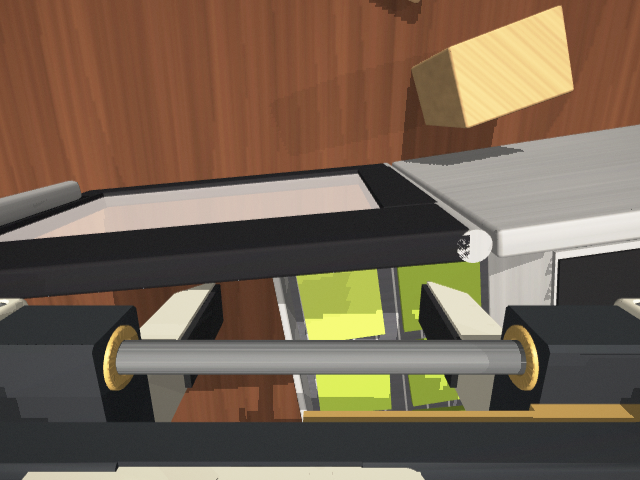

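Run:
```python
import cv2
a=cv2.imread('pics/scene0.png')[180:480,180:480];cv2.imwrite('pics/s_crop.png',cv2.resize(a,(600,600),interpolation=cv2.INTER_CUBIC))
a=cv2.imread('pics/side0.png')[150:420,180:500];cv2.imwrite('pics/d_crop.png',cv2.resize(a,(711,600),interpolation=cv2.INTER_CUBIC))
```

```text
(no output)
```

View pics/s_crop.png

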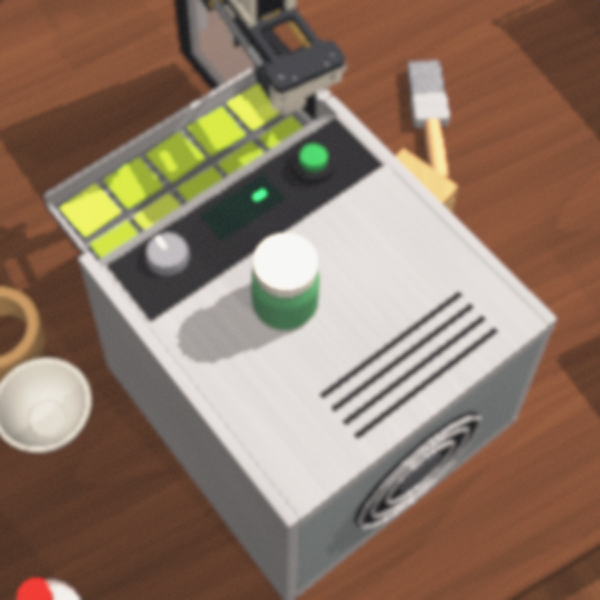

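View pics/d_crop.png

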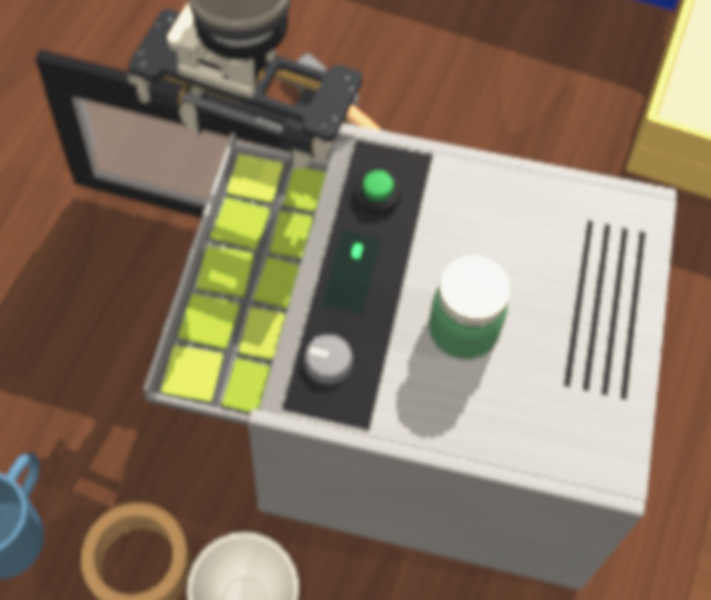

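```bash
cat > h.py <<'E'
import numpy as np
C={"scene":(621.797,309.89,245.998,np.array([[ 4.82461453e-01,8.75816056e-01,-1.33110212e-02,-2.46886702e+02],[7.13845613e-01,-4.01952390e-01,-5.73462045e-01,-3.04225866e+02],[-5.07597664e-01,2.67171317e-01,-8.19123983e-01,1.72271817e+03]])),
"side":(524.07,315.483,245.86,np.array([[9.22729725e-01,3.85439397e-01,-2.51501034e-03,-5.33094217e+02],[3.28593929e-01,-7.90020734e-01,-5.17584070e-01,-1.22473924e+02],[-2.01484202e-01,4.76763790e-01,-8.55628661e-01,1.37738530e+03]]))}
def ray(n,u,v):
    f,cx,cy,M=C[n];R=M[:,:3];return -R.T@M[:,3],R.T@np.array([(u-cx)/f,(v-cy)/f,1])
def onz(n,u,v,z):
    o,d=ray(n,u,v);return o+d*(z-o[2])/d[2]
def proj(n,p):
    f,cx,cy,M=C[n];q=M[:,:3]@p+M[:,3];return f*q[0]/q[2]+cx,f*q[1]/q[2]+cy
E
python3 - <<'E'
from h import *
np.set_printoptions(precision=1,suppress=True)
P={"backL":(245,(456.5,340),(483.8,235.5)),"backR":(245,(325,440),(469.4,379.5)),"dial":(259,(263.5,303.5),(327.6,309.8)),"btn":(263,(337,258),(350.6,232.8)),"trayFR":(216,(204,278.5),(246.6,326.9)),"trayFL":(216,None,(283.5,213)),"doorc":(242,None,(197,173.4))}
for k,(z,a,b) in P.items():
    print(k,onz("scene",*a,z) if a else None,onz("side",*b,z))
E
```

```text
backL [899.8  82.7 245. ] [900.4  84.7 245. ]
backR [ 940.3 -204.9  245. ] [ 944.4 -206.5  245. ]
dial [ 676.6 -182.2  259. ] [ 679.4 -185.8  259. ]
btn [658.5 -18.7 263. ] [660.4 -20.8 263. ]
trayFR [ 547.  -249.8  216. ] [ 548.6 -256.2  216. ]
trayFL None [506.    0.5 216. ]
doorc None [302.8   7.1 242. ]
```

Request:
play_rows(moves=[0,0,0,-40,0,0,0,0,-60,0,0,-30,-15,-60,7,0,-65,-30,-60,14,0,-100,-47,-60,21,0,-133,-47,-60,28,0,-133,-47,-60,35,0,-133,-47,-60,42])

```text
time: 0.82
tool_pos: [477.5, -134.9, 308.4]
tcp_rot: [-3.141, 0.0, 0.828]
contact_force: [0.7, 0.2, 0.6]
grip_width: 91.9
```

Request:
play_rows(moves=[0,0,0,0,7,0,0,0,0,14,0,0,0,0,21,0,0,0,0,28,0,0,0,0,35,0,0,0,0,39.5,0,0,0,0,39.5,0,0,0,0,39.5])

```text
time: 1.48
tool_pos: [477.9, -132.9, 308.6]
tcp_rot: [-3.141, 0.0, 0.151]
contact_force: [-1.5, 0.1, -0.8]
grip_width: 91.6
```

Run:
```python
from plant import bot
import cv2
o=bot.get_obs();print(o['tool_pos'],o['tcp_rot'],o['contact_force'],o['joint_positions'])
for n in ["scene","side","wrist"]:
    c=bot.capture(n);cv2.imwrite(f"pics/{n}1.png",c["color"][:,:,::-1])
a=cv2.imread('pics/scene1.png')[180:480,180:480];cv2.imwrite('pics/s_crop1.png',cv2.resize(a,(600,600),interpolation=cv2.INTER_CUBIC))
a=cv2.imread('pics/side1.png')[150:420,180:500];cv2.imwrite('pics/d_crop1.png',cv2.resize(a,(711,600),interpolation=cv2.INTER_CUBIC))
```

```text
[ 477.89873375 -132.92888398  308.55020803] [-3.14133371e+00  3.26043261e-04  1.50951310e-01] [-1.46468801  0.05291413 -0.75523224] [-4.25953550e-01  2.46878681e-01  1.49137803e+00  3.97549631e-05
  1.40375045e+00  9.93884891e-01]
```

View pics/d_crop1.png

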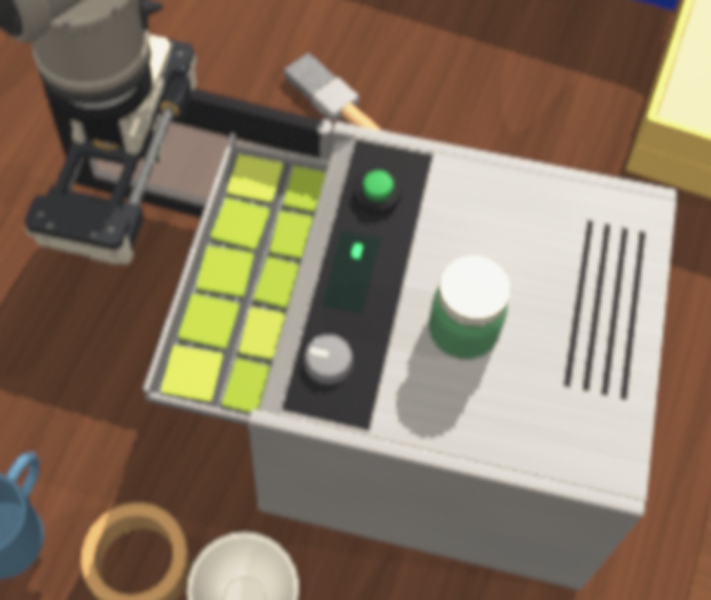

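View pics/wrist1.png

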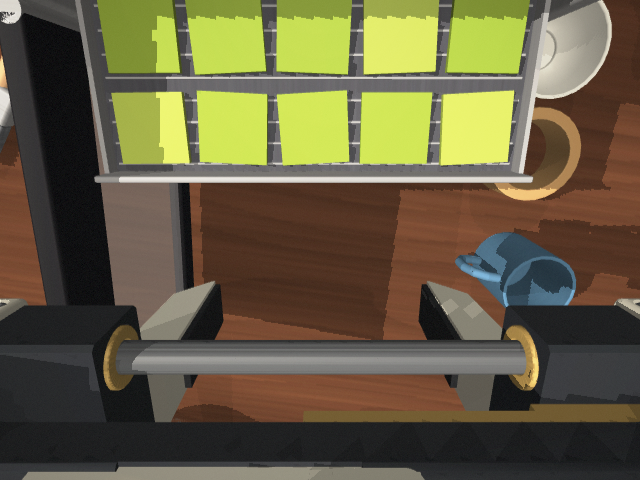

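View pics/s_crop1.png

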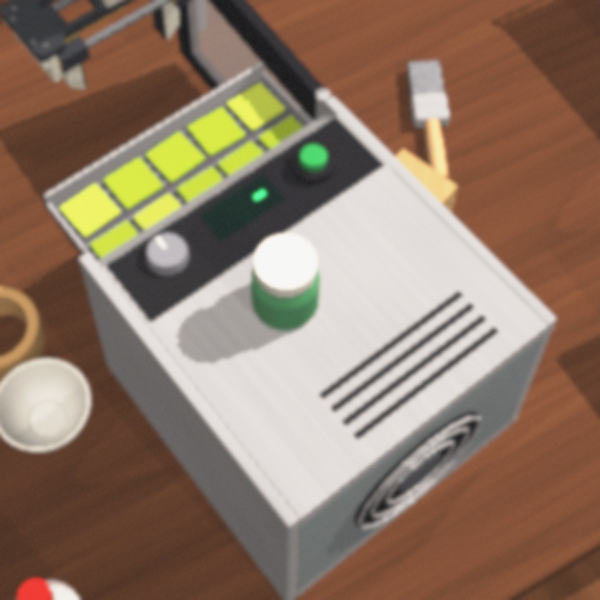

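Request:
play_rows(moves=[0,0,0,40,0,0,0,0,70,0,0,0,0,85,0,0,0,0,85,0,0,10,0,85,0,0,20,0,85,0,0,26,0,85,0,0,32,0,85,0])

```text
time: 2.3
tool_pos: [511.3, -128.3, 225.0]
tcp_rot: [3.14, -0.002, 0.149]
contact_force: [-0.8, 0.6, -0.1]
grip_width: 91.9
```

Request:
play_rows(moves=[0,5,0,0,0,0,10,0,0,0,0,15,0,0,0,0,20,0,0,0,0,25,0,0,0,0,30,0,0,0,0,35,0,0,0,0,40,0,0,0])

```text
time: 2.97
tool_pos: [549.7, -122.3, 223.8]
tcp_rot: [-3.142, 0.0, 0.148]
contact_force: [-3.7, 0.7, 2.8]
grip_width: 91.6
```

Request:
play_rows(moves=[0,6,0,0,0,0,12,0,0,0,0,18,0,0,0,0,24,0,0,0,0,30,0,0,0,0,36,0,0,0,0,41,0,0,0,0,44,0,0,0])

```text
time: 3.63
tool_pos: [593.5, -115.7, 223.6]
tcp_rot: [3.142, -0.0, 0.149]
contact_force: [-3.7, -0.3, 2.6]
grip_width: 92.0
```

Run:
```python
from plant import bot
import cv2
o=bot.get_obs();print(o['tool_pos'],o['tcp_rot'],o['contact_force'])
for n in ["side","wrist"]:
    c=bot.capture(n);cv2.imwrite(f"pics/{n}2.png",c["color"][:,:,::-1])
```

```text
[ 593.46581138 -115.68293541  223.6301401 ] [ 3.14157402e+00 -2.67932893e-04  1.48581365e-01] [-3.74661755 -0.25332255  2.61325156]
```

View pics/side2.png

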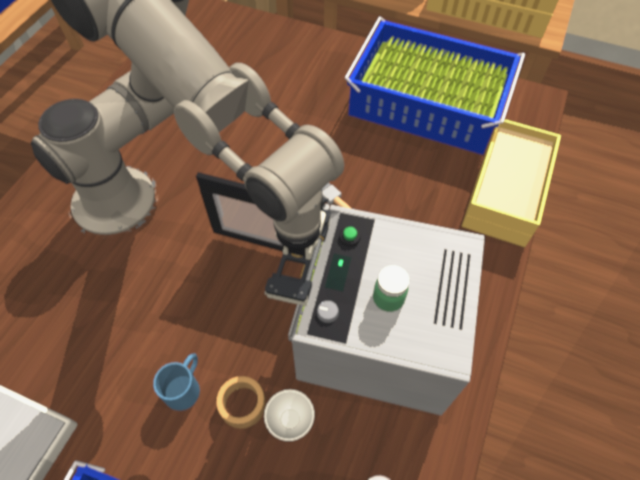

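View pics/wrist2.png

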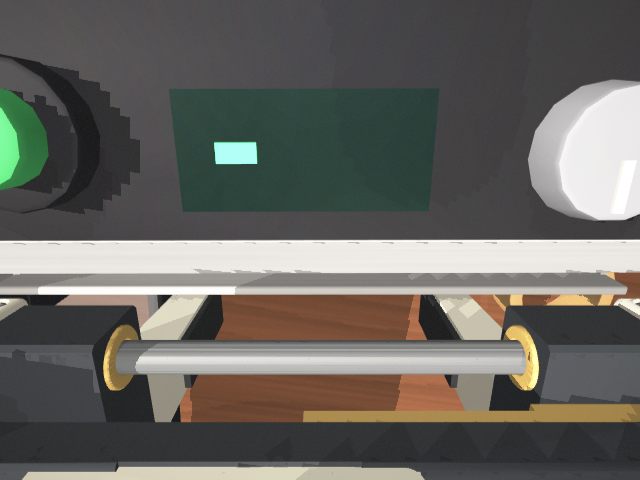

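Tray nearly in (roughly 12 mm to go; the apron at row 290 is just outside the front frame). Advance slowly.

Request:
play_rows(moves=[0,2,0,0,0,0,4,0,0,0,0,6,0,0,0,0,8,0,0,0,0,9,0,0,0,0,10,0,0,0,0,10,0,0,0])

```text
time: 4.32
tool_pos: [602.9, -114.3, 223.6]
tcp_rot: [-3.142, -0.0, 0.148]
contact_force: [-1.8, -0.6, -0.9]
grip_width: 91.7
```

Request:
play_rows(moves=[0,1,0,0,0,0,2,0,0,0,0,2,0,0,0])

```text
time: 4.57
tool_pos: [604.7, -114.0, 223.7]
tcp_rot: [-3.142, -0.0, 0.148]
contact_force: [-2.3, -0.9, -0.5]
grip_width: 91.5
```

Request:
play_rows(moves=[0,1,0,0,0,0,1,0,0,0])

```text
time: 4.73
tool_pos: [604.9, -114.1, 223.8]
tcp_rot: [3.142, 0.002, 0.148]
contact_force: [-5.3, -1.2, 0.1]
grip_width: 91.9
```

Request:
play_rows(moves=[0,1,0,0,0,0,1,0,0,0])

```text
time: 4.9
tool_pos: [605.0, -114.2, 223.8]
tcp_rot: [3.142, 0.004, 0.149]
contact_force: [-8.7, -2.3, 1.9]
grip_width: 91.5
```

Request:
play_rows(moves=[0,1,0,0,0,0,1,0,0,0])

```text
time: 5.07
tool_pos: [605.1, -114.3, 223.8]
tcp_rot: [3.142, 0.006, 0.149]
contact_force: [-12.6, -2.5, 3.7]
grip_width: 91.9
```

Request:
play_rows(moves=[0,1,0,0,0,0,1,0,0,0])

```text
time: 5.23
tool_pos: [605.3, -114.3, 223.8]
tcp_rot: [-3.142, 0.008, 0.149]
contact_force: [-15.9, -2.9, 5.4]
grip_width: 91.8
```

Request:
play_rows(moves=[0,1,0,0,0,0,1,0,0,0,0,1,0,0,0])

```text
time: 5.48
tool_pos: [605.3, -114.4, 223.8]
tcp_rot: [-3.141, 0.01, 0.149]
contact_force: [-20.5, -4.4, 6.6]
grip_width: 91.8
```

Request:
play_rows(moves=[0,-5,0,0,0,0,-15,0,0,0,0,-40,0,0,0,0,-70,0,-20,0,0,-80,0,-60,0,255,-80,0,-75,0,255,-80,0,-75,0,255,-80,0,-75,0])

```text
time: 6.15
tool_pos: [531.1, -125.3, 300.1]
tcp_rot: [3.14, -0.004, 0.148]
contact_force: [-0.3, 0.1, -0.2]
grip_width: 76.2
```

Run:
```python
from plant import bot
import cv2
o=bot.get_obs();print(o['tool_pos'],o['tcp_rot'],o['contact_force'])
for n in ["side","wrist"]:
    c=bot.capture(n);cv2.imwrite(f"pics/{n}3.png",c["color"][:,:,::-1])
a=cv2.imread('pics/side3.png')[150:420,180:500];cv2.imwrite('pics/d_crop3.png',cv2.resize(a,(711,600),interpolation=cv2.INTER_CUBIC))
from h import *
for n,u,v in (("scene",323,309),("side",393.6,280)): print(onz(n,u,v,320))
```

```text
[ 531.12020367 -125.30472344  300.0891438 ] [ 3.13983875 -0.00389283  0.14819886] [-0.33309864  0.13716315 -0.24761748]
[ 768.26154928 -111.39854499  320.        ]
[ 771.71575889 -117.26328522  320.        ]
```

View pics/d_crop3.png

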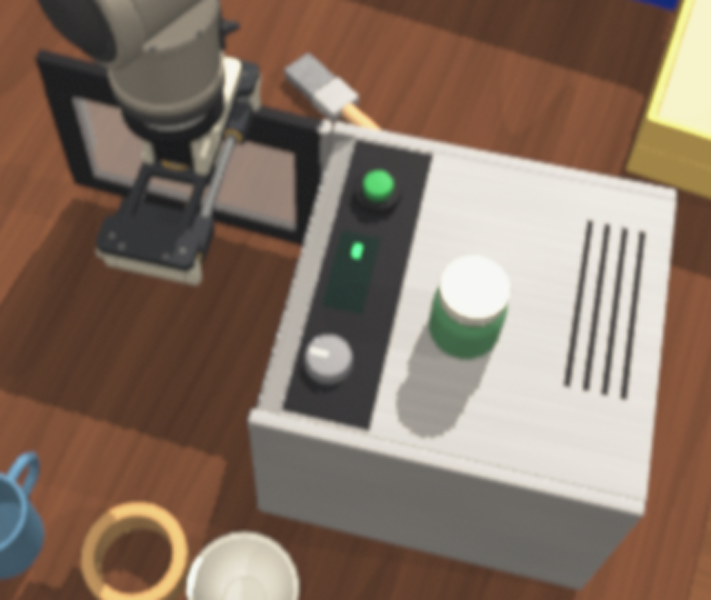

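View pics/wrist3.png

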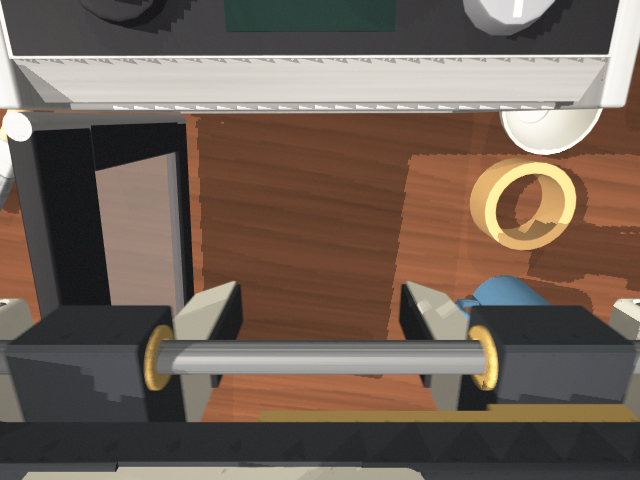

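Request:
play_rows(moves=[255,-20,-30,0,-7,255,-40,-60,0,-14,255,-60,-90,0,-21,255,-80,-120,0,-28,255,-95,-150,0,-35,255,-110,-180,0,-42,255,-110,-200,0,-49,255,-110,-200,0,-49])

```text
time: 6.92
tool_pos: [390.5, 59.2, 297.9]
tcp_rot: [-3.139, -0.0, 1.013]
contact_force: [0.2, 0.1, 0.6]
grip_width: 15.3
```

Request:
play_rows(moves=[255,0,0,0,-7,255,0,0,0,-14,255,0,0,0,-21,255,0,0,0,-28,255,0,0,0,-35,255,0,0,0,-38,255,0,0,0,-38])

```text
time: 7.5
tool_pos: [392.3, 56.0, 297.7]
tcp_rot: [-3.14, -0.0, 1.667]
contact_force: [-0.6, -0.1, 0.1]
grip_width: 0.3
```

Run:
```python
from plant import bot
import cv2
o=bot.get_obs();print(o['tool_pos'],o['tcp_rot'],o['contact_force'],o['joint_positions'])
for n in ["side","scene","wrist"]:
    c=bot.capture(n);cv2.imwrite(f"pics/{n}4.png",c["color"][:,:,::-1])
a=cv2.imread('pics/side4.png')[100:370,120:440];cv2.imwrite('pics/d_crop4.png',cv2.resize(a,(711,600),interpolation=cv2.INTER_CUBIC))
```

```text
[392.285531    56.00505432 297.65358316] [-3.13965607e+00 -1.22426149e-04  1.66673928e+00] [-0.62613613 -0.11306855  0.13079388] [-5.20830083e-02  6.20005896e-02  1.74598516e+00 -1.69191872e-04
  1.33554036e+00 -1.47986480e-01]
```

View pics/d_crop4.png

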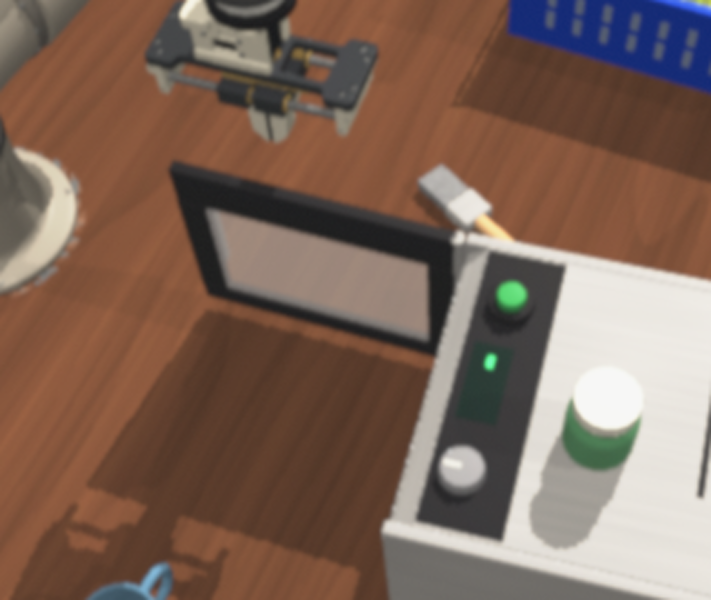

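View pics/wrist4.png

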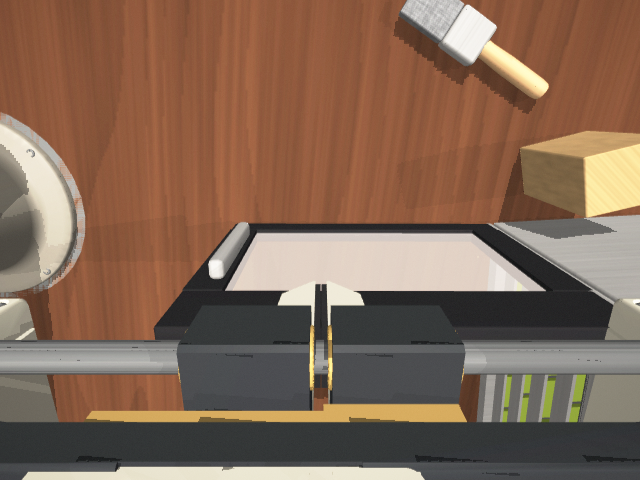

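View pics/scene4.png

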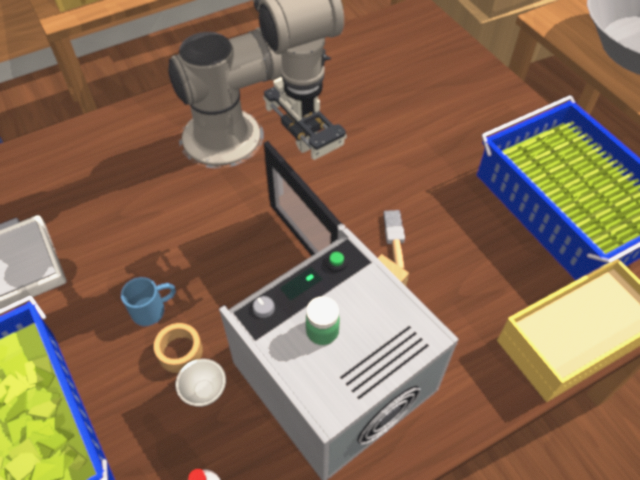

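Run:
```python
import numpy as np
from scipy.spatial.transform import Rotation as R
T=np.array([[8.52307174e-04,-9.53076199e-01,-3.02729306e-01,8.25066127e+01],[9.99999494e-01,9.74038868e-04,-2.51136965e-04,-3.13734718e-01],[5.34222774e-04,-3.02728938e-01,9.53076547e-01,-1.36856658e+02],[0,0,0,1]])
W=np.eye(4);W[:3,:3]=R.from_euler('xyz',[-3.13965607,-1.2e-4,1.66673928]).as_matrix();W[:3,3]=[392.29,56.0,297.65]
M=W@T
def onz(u,v,z):
    d=M[:3,:3]@np.array([(u-320.517)/378.68,(v-236.38)/378.68,1]);o=M[:3,3];return (o+d*(z-o[2])/d[2]).round(1)
for p,z in [((155,327),242),((604,327),242),((155,340),242),((475,327),242),((186,292),192),((216,277),178),((545,292),192)]: print(p,z,onz(*p,z))
```

```text
(155, 327) 242 [299.9  13.2 242. ]
(604, 327) 242 [557.6  38.6 242. ]
(155, 340) 242 [299.6   4.5 242. ]
(475, 327) 242 [483.7  31.3 242. ]
(186, 292) 192 [300.7  11.2 192. ]
(216, 277) 178 [318.   18.3 178. ]
(545, 292) 192 [552.4  35.9 192. ]
```

Request:
play_rows(moves=[255,0,0,30,0,255,0,0,66,0,255,0,0,66,0,255,-5,0,66,0,255,-12,0,66,0,255,-17,0,66,0,255,-20,0,66,0,255,-22,0,66,0])

```text
time: 8.32
tool_pos: [394.9, 33.8, 233.9]
tcp_rot: [3.139, 0.0, 1.666]
contact_force: [-0.3, 1.6, 0.9]
grip_width: 0.6
```

Request:
play_rows(moves=[255,-10,-0.6,0,-3,255,-20,-0.7,0,-6,255,-30,-0.2,0,-9,255,-40,0.7,0,-12,255,-50,2,0,-15,255,-60,4,0,-18,255,-69,7,0,-21,255,-79,10,0,-24])

```text
time: 8.98
tool_pos: [411.9, -43.7, 233.4]
tcp_rot: [3.141, 0.0, 2.088]
contact_force: [0.4, -0.0, -0.0]
grip_width: 0.5
```

Run:
```python
from plant import bot
import cv2
o=bot.get_obs();print(o['tool_pos'],o['tcp_rot'],o['contact_force'],o['joint_positions'])
for n in ["side","wrist"]:
    c=bot.capture(n);cv2.imwrite(f"pics/{n}5.png",c["color"][:,:,::-1])
```

```text
[411.8502416  -43.68613807 233.35263605] [3.14088329e+00 3.28074324e-04 2.08786179e+00] [ 0.39605123 -0.03874384 -0.03044708] [-2.91418112e-01  1.52909607e-01  1.82728592e+00  3.12379223e-04
  1.16066999e+00 -8.08608138e-01]
```

View pics/side5.png

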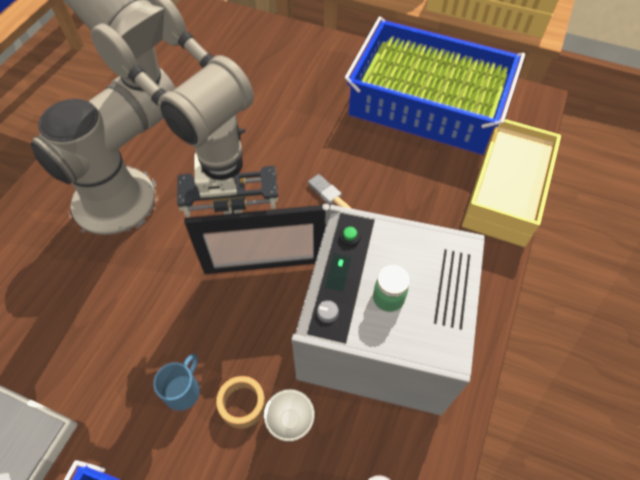

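View pics/wrist5.png

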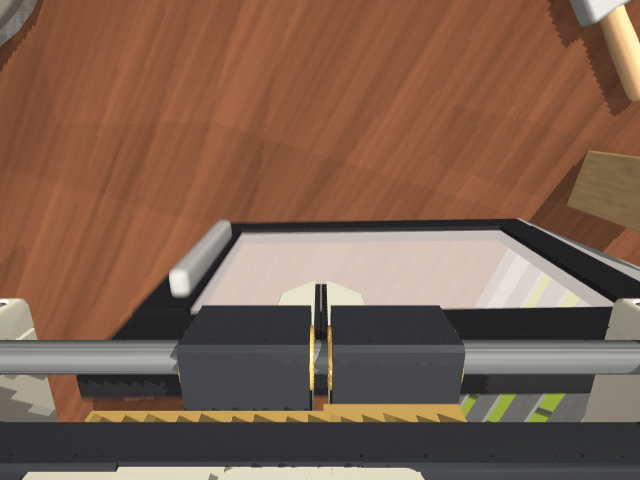

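Door moved about 24° and stays parallel with the tool. Continue.

Request:
play_rows(moves=[255,-10,-0.6,0,-3,255,-20,-0.7,0,-6,255,-30,-0.2,0,-9,255,-40,0.7,0,-12,255,-50,2,0,-15,255,-60,4,0,-18,255,-69,7,0,-21,255,-79,10,0,-24])

```text
time: 9.75
tool_pos: [459.3, -106.8, 233.1]
tcp_rot: [3.141, -0.0, 2.505]
contact_force: [-0.1, -0.1, 0.1]
grip_width: 0.7
```

Request:
play_rows(moves=[255,-10,-0.6,0,-3,255,-20,-0.7,0,-6,255,-30,-0.2,0,-9,255,-40,0.7,0,-12,255,-50,2,0,-15,255,-60,4,0,-18,255,-69,7,0,-21,255,-79,10,0,-24])

```text
time: 10.42
tool_pos: [528.8, -145.6, 233.0]
tcp_rot: [3.141, -0.0, 2.924]
contact_force: [-0.4, 0.3, 0.7]
grip_width: 0.7
```

Run:
```python
from plant import bot
import cv2
o=bot.get_obs();print(o['tool_pos'],o['tcp_rot'],o['contact_force'],o['joint_positions'])
c=bot.capture("side");cv2.imwrite(f"pics/side6.png",c["color"][:,:,::-1])
import numpy as np
H=np.array([585.5,34.5]);th=.148
d=o['tool_pos'][:2]-H
cab=np.array([d@[np.cos(th),np.sin(th)],d@[-np.sin(th),np.cos(th)]])
r=np.hypot(*cab);print(cab,r)
# tcp = r0 d + 16.5 n
q=np.arctan2(-cab[0],-cab[1])-np.arcsin(16.5/r);print("q",q)
```

```text
[ 528.82200242 -145.60243224  233.02418597] [ 3.14140820e+00 -4.65266844e-04  2.92392849e+00] [-0.38329915  0.33431793  0.7478761 ] [-4.08470122e-01  3.97898594e-01  1.48394994e+00  9.75371582e-05
  1.26023593e+00 -1.76163207e+00]
[ -82.61634977 -169.7757941 ] 188.81017321544476
q 0.36538570642208634
```

View pics/side6.png

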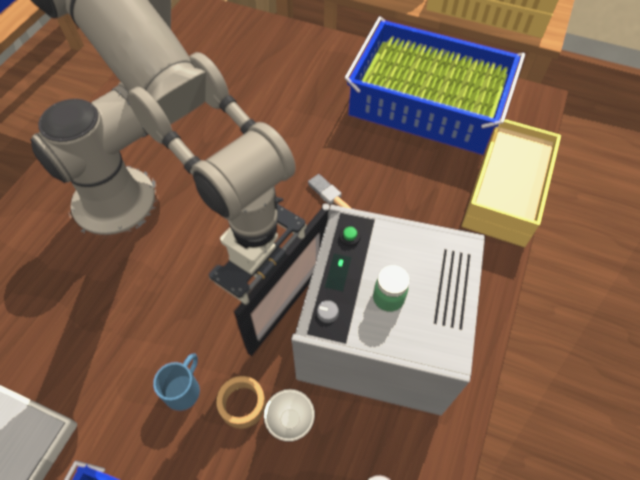

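Request:
play_rows(moves=[255,-8,-0.5,0,-2.5,255,-16,-0.7,0,-5,255,-24,-0.6,0,-7.5,255,-32,0,0,-9.5,255,-39,0.7,0,-12,255,-45,1.5,0,-13.5,255,-50,2,0,-15,255,-53,2.5,0,-16])

```text
time: 11.13
tool_pos: [581.4, -154.7, 232.9]
tcp_rot: [3.142, 0.0, -3.08]
contact_force: [-0.6, -0.4, -1.1]
grip_width: 0.3
```

Request:
play_rows(moves=[255,-2,0,0,-0.6,255,-4,0,0,-1.2,255,-6,0,0,-1.8,255,-8,0,0,-2.4,255,-10,0,0,-3,255,-11.5,0,0,-3.5,255,-13,0,0,-4,255,-13,0,0,-4])

```text
time: 11.8
tool_pos: [594.3, -154.2, 232.8]
tcp_rot: [-3.142, 0.0, -3.01]
contact_force: [-0.3, -0.1, -0.3]
grip_width: 0.4
```

Request:
play_rows(moves=[255,-1,0,0,-0.3,255,-2,0,0,-0.6,255,-3,0,0,-1,255,-3,0,0,-1])

```text
time: 12.13
tool_pos: [595.9, -154.1, 232.8]
tcp_rot: [3.141, -0.003, -2.993]
contact_force: [-6.3, -0.8, 2.4]
grip_width: 0.6
```

Run:
```python
from plant import bot
import cv2
o=bot.get_obs();print(o['tool_pos'],o['tcp_rot'],o['contact_force'],o['joint_positions'])
c=bot.capture("side");a=c["color"][150:420,180:500,::-1];cv2.imwrite('pics/d_crop7.png',cv2.resize(a,(711,600),interpolation=cv2.INTER_CUBIC))
import numpy as np
H=np.array([585.5,34.5]);th=.148
d=o['tool_pos'][:2]-H
cab=np.array([d@[np.cos(th),np.sin(th)],d@[-np.sin(th),np.cos(th)]])
r=np.hypot(*cab);print(cab,r)
q=np.arctan2(-cab[0],-cab[1])-np.arcsin(16.5/r);print("q",q)
```

```text
[ 595.94758314 -154.05767396  232.75067114] [ 3.14144260e+00 -2.78166991e-03 -2.99266763e+00] [-6.25672134 -0.7527933   2.35022048] [-3.76796924e-01  5.23018199e-01  1.27995907e+00 -1.30030284e-03
  1.34109691e+00 -2.09622044e+00]
[ -17.47139989 -188.03696069] 188.84689142593146
q 0.005164788775743778
```

View pics/d_crop7.png

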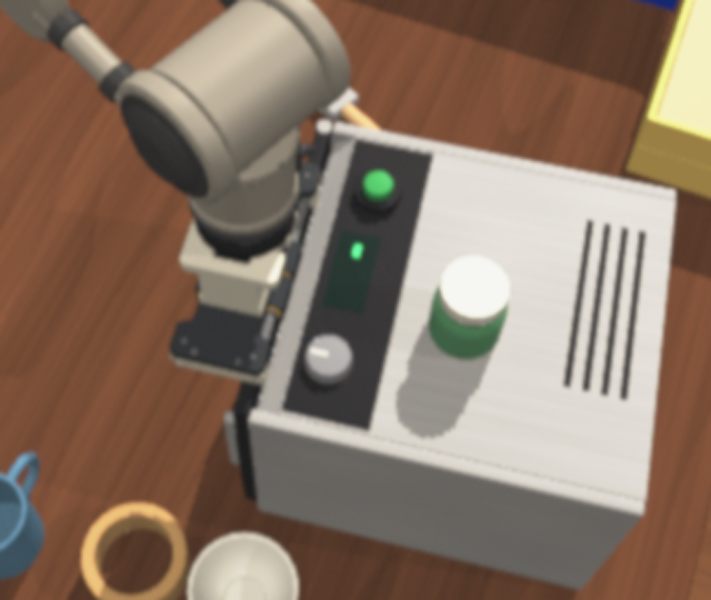

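Request:
play_rows(moves=[255,-1,0,0,0,255,-2,0,0,0,255,-3,0,0,0,255,-3,0,0,0])

```text
time: 12.52
tool_pos: [596.0, -154.0, 232.8]
tcp_rot: [3.141, -0.01, -2.993]
contact_force: [-18.5, -2.4, 7.6]
grip_width: 0.6
```

Request:
play_rows(moves=[255,3,0,0,0,255,10,0,0,0,255,25,0,0,0,255,40,0,-20,0,255,40,0,-60,0,255,40,0,-85,0,255,40,0,-85,0,255,40,0,-85,0])

```text
time: 13.18
tool_pos: [560.9, -159.4, 319.5]
tcp_rot: [-3.139, 0.004, -2.993]
contact_force: [0.1, 0.5, -0.6]
grip_width: 0.5
```

Run:
```python
from plant import bot
import cv2
from h import *
o=bot.get_obs();print(o['tool_pos'],o['tcp_rot'],o['contact_force'])
for n in ("side","scene"):
    c=bot.capture(n)["color"];cv2.imwrite(f'pics/{n}8.png',c[:,:,::-1])
    h=cv2.cvtColor(c,cv2.COLOR_RGB2HSV)
    m=cv2.inRange(h,(55,120,90),(75,255,255));k,l,s,ce=cv2.connectedComponentsWithStats(m)
    for i in range(1,k):
        if s[i][4]>40: print(n,s[i],ce[i],onz(n,*ce[i],262))
a=cv2.imread('pics/side8.png')[150:420,180:500];cv2.imwrite('pics/d_crop8.png',cv2.resize(a,(711,600),interpolation=cv2.INTER_CUBIC))
```

```text
[ 560.90267763 -159.40564484  319.50920901] [-3.1394937   0.00402044 -2.99301676] [ 0.09849705  0.49920493 -0.61634351]
side [344 227  13  13 137] [349.72262774 232.91970803] [658.79913172 -21.08082768 262.        ]
side [337 259   7   8  46] [340.10869565 262.52173913] [665.44329782 -89.19963168 262.        ]
scene [329 252  15  14 163] [336.25766871 258.11656442] [657.47865179 -19.70410509 262.        ]
scene [305 274   9   8  53] [309.09433962 277.33962264] [669.80242332 -84.7728445  262.        ]
```

View pics/d_crop8.png

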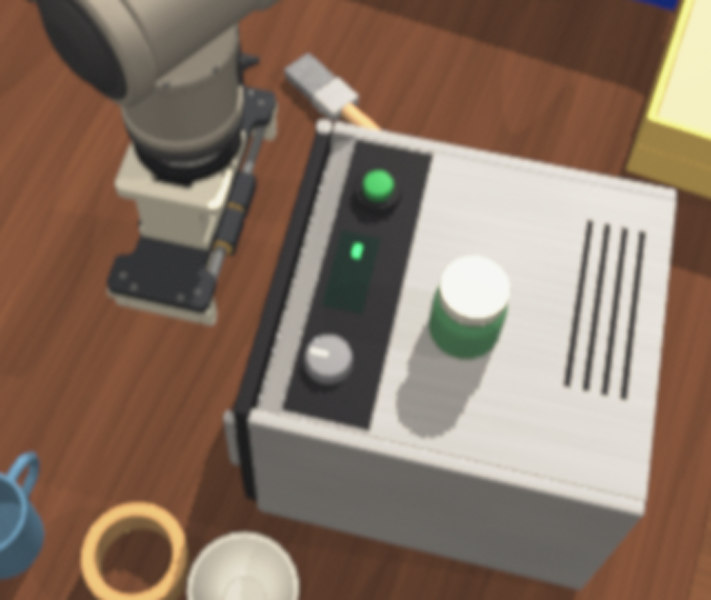

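Request:
play_rows(moves=[255,0,30,0,0,255,-10,60,0,0,255,-35,85,0,0,255,-60,110,0,0,255,-85,123,0,0,255,-105,123,0,0,255,-117,123,0,0,255,-117,123,0,0])

```text
time: 13.95
tool_pos: [659.2, -19.3, 314.5]
tcp_rot: [3.14, -0.003, -2.992]
contact_force: [-0.6, -0.6, 0.5]
grip_width: 0.5
```

Request:
play_rows(moves=[255,0,0,10,0,255,0,0,20,0,255,0,0,28,0,255,0,0,30,0,255,0,0,30,0])

```text
time: 14.37
tool_pos: [657.0, -20.6, 287.2]
tcp_rot: [3.141, -0.002, -2.994]
contact_force: [-1.5, -0.8, 2.9]
grip_width: 0.3
```

Run:
```python
from plant import bot
import cv2
o=bot.get_obs();print(o['tool_pos'],o['tcp_rot'],o['contact_force'])
ims=[]
for n,(x,y) in (("side",(290,170)),("scene",(277,198))):
    c=bot.capture(n)["color"][y:y+120,x:x+120,::-1];ims.append(cv2.resize(c,(400,400),interpolation=cv2.INTER_CUBIC))
cv2.imwrite('pics/p9.png',cv2.hconcat(ims))
```

```text
[656.96185103 -20.62847968 287.19670059] [ 3.14115166e+00 -1.82446315e-03 -2.99380975e+00] [-1.4983085  -0.83076983  2.88396853]
```

View pics/p9.png

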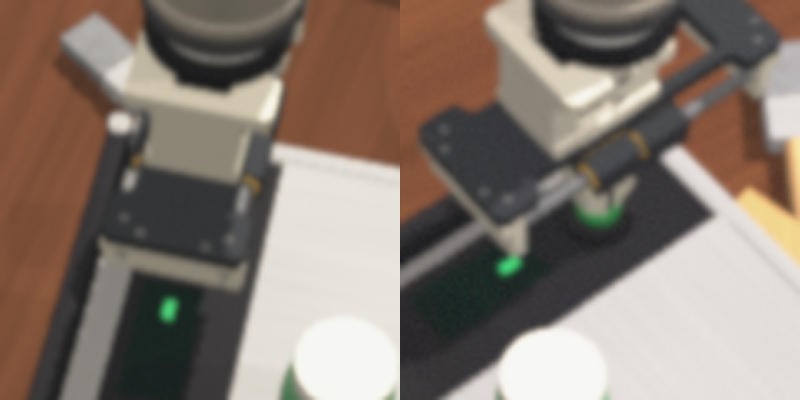

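Request:
play_rows(moves=[255,0,0,2,0,255,0,0,4,0,255,0,0,5,0,255,0,0,5,0])

```text
time: 14.8
tool_pos: [658.0, -20.6, 283.4]
tcp_rot: [-3.141, 0.001, -2.993]
contact_force: [-1.7, -0.7, 4.3]
grip_width: 0.2
```

Request:
play_rows(moves=[255,0,0,1,0,255,0,0,2,0,255,0,0,2,0])

```text
time: 15.05
tool_pos: [658.0, -20.5, 283.1]
tcp_rot: [-3.14, 0.003, -2.993]
contact_force: [-4.7, -0.1, 11.9]
grip_width: 0.5
```

Request:
play_rows(moves=[255,0,0,1,0,255,0,0,2,0,255,0,0,2,0])

```text
time: 15.3
tool_pos: [658.0, -20.6, 283.0]
tcp_rot: [-3.14, 0.005, -2.993]
contact_force: [-6.9, -1.4, 19.6]
grip_width: -0.0
```

Run:
```python
from plant import bot
import cv2
ims=[]
for n,(x,y) in (("side",(290,170)),("scene",(277,198))):
    c=bot.capture(n)["color"][y:y+120,x:x+120,::-1];ims.append(cv2.resize(c,(400,400),interpolation=cv2.INTER_CUBIC))
cv2.imwrite('pics/p10.png',cv2.hconcat(ims))
```

```text
(no output)
```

View pics/p10.png

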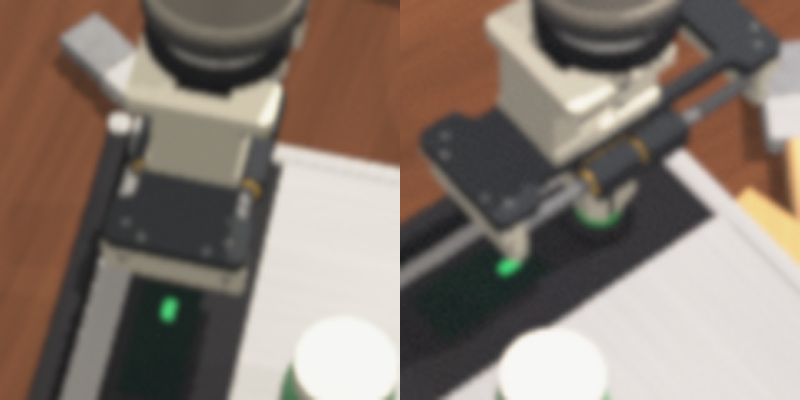

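Request:
play_rows(moves=[255,0,0,-2,0,255,0,0,-4,0,255,0,0,-4,0,255,0,0,-4,0])

```text
time: 15.73
tool_pos: [658.0, -20.5, 283.2]
tcp_rot: [-3.141, 0.001, -2.993]
contact_force: [-3.9, -1.5, 9.5]
grip_width: 0.1
```

Request:
play_rows(moves=[255,0,0,-2,0,255,0,0,-2,0,255,0,0,-2,0])

```text
time: 15.98
tool_pos: [658.0, -20.5, 284.6]
tcp_rot: [-3.141, 0.0, -2.993]
contact_force: [-0.8, -1.3, 3.8]
grip_width: 0.0
```

Request:
play_rows(moves=[255,0,0,-2,0,255,0,0,-2,0,255,0,0,-2,0])

```text
time: 16.23
tool_pos: [658.1, -20.4, 286.6]
tcp_rot: [-3.141, 0.0, -2.993]
contact_force: [0.3, -1.4, 3.2]
grip_width: 0.1
```

Request:
play_rows(moves=[255,0,0,-2,0,255,0,0,-2,0,255,0,0,-2,0])

```text
time: 16.48
tool_pos: [658.0, -20.2, 288.6]
tcp_rot: [3.141, 0.0, -2.993]
contact_force: [1.0, -1.6, 1.2]
grip_width: 0.5
```

Request:
play_rows(moves=[255,0,0,-2,0,255,0,0,-2,0,255,0,0,-2,0])

```text
time: 16.73
tool_pos: [657.8, -20.0, 290.4]
tcp_rot: [3.141, -0.001, -2.993]
contact_force: [-0.3, -0.5, 0.3]
grip_width: 0.6
```

Request:
play_rows(moves=[255,0,0,-30,0,255,0,0,-60,0,255,40,0,-60,0,255,80,0,-60,0,255,120,0,-60,0,255,150,0,-60,0,255,150,0,-60,0,255,150,0,-60,0])

```text
time: 17.4
tool_pos: [508.6, -42.5, 351.5]
tcp_rot: [-3.141, 0.001, -2.994]
contact_force: [-0.0, 0.0, -0.4]
grip_width: 0.4
```

Run:
```python
from plant import bot
import cv2
o=bot.get_obs();print(o['time'],o['tool_pos'],o['contact_force'])
for n in ("side","scene"):
    c=bot.capture(n)["color"];cv2.imwrite(f'pics/{n}11.png',c[:,:,::-1])
a=cv2.imread('pics/side11.png')[150:420,180:500];cv2.imwrite('pics/d_crop11.png',cv2.resize(a,(711,600),interpolation=cv2.INTER_CUBIC))
```

```text
17.4 [508.57200981 -42.48999352 351.51837509] [-0.02075727  0.01140535 -0.41059329]
```

View pics/d_crop11.png

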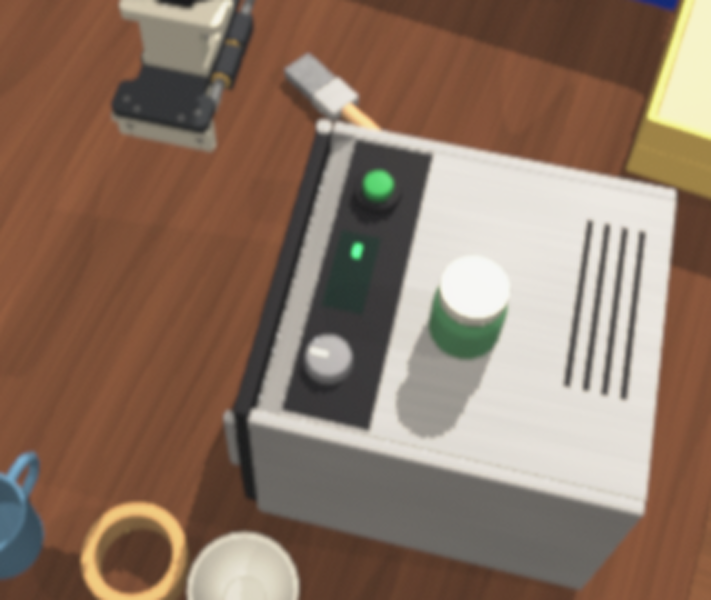

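View pics/scene11.png

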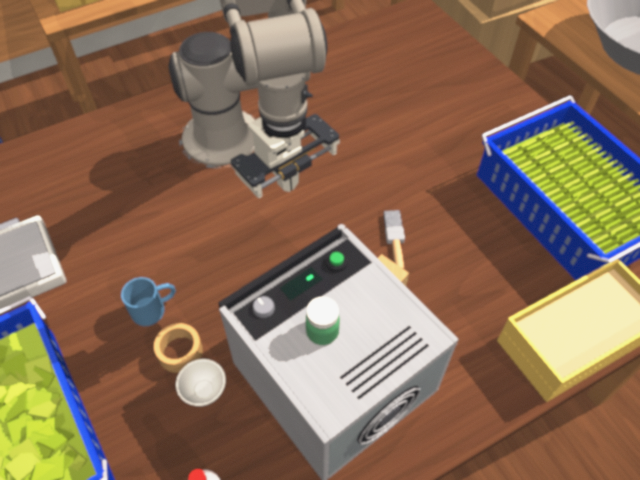

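The door is shut, the button is up again at about (379,184) in the crop, every bystander is where it stood, and the arm is clear. I'm handing in.

```bash
python3 -c "
from plant import bot
print(bot.close_job())"
```

```text
the job is handed in; nothing more can be done
None
```

I pushed the tray home, swung the door shut and pressed the start button, then handed the job in. The robot's clock read about 17.5 s of the 58 s allowed. No verdict is reported.

- **Tray:** the open fingers pushed it about 90 mm onto its stop, where the force rose to about 20 N with no further movement. The picture afterwards showed its apron flush with the front frame. I could not see it again once the door was shut.
- **Door:** the closed fingertips swung it at about 0.6 rad/s, slowing towards the end. At the last measurement it stood at about 0.005 rad with the fingertips on it, then took 18 N against its stop. It still looked shut after I withdrew.
- **Start button:** contact ran over about 6 mm of travel. It stopped hard at 12–20 N, and the force faded to zero as the tool rose, so I take it as fully pressed. It looked up again in the last picture.
- **Bystanders and arm:** by eye, every bystander stood where it began, and the arm was clear and touching nothing.
- **One disagreement:** the button bottomed with the tool about 4 mm higher than the stated fingertip length implies. The force readings still covered the full travel.

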